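# Fit the reamer and press it home with the sprung arm

### The job

Set up the red lever press: set the reamer whose base plate matches the square steel seat flat into that seat under the raised bell and let go of it, then pull the press's sprung arm all the way down so that the bell pushes reamer and seat fully home, flush with the base. Ease the arm slowly all the way back up to its rest, never letting it fly back, and let go. Leave the other reamer, the bowl, the measuring cup, the carafe and the jar where they stand.

Things in the scene. Friction and masses are not known exactly. Their poses are not given: they have to be found in the camera images.
- press: Red and steel lever press, fixed, 380 mm tall (its ram rod 470). Origin: on the table under the centre of the square seat; x points from its front to its column (away from the robot at yaw 0), y left, z up. Base: x -85 to 160 mm, y +-85, 58 high. Column: x 102 to 148, y +-35. Head: x -37 to 148, y +-55, z 310 to 380; for x over 63 down to z 260. The arm swings on the right side, y -94 to -217.
- seat_floor (a point): Centre of the floor of the square recess in the sliding steel seat plate (130 x 130 mm, axes parallel to the press's). The recess is 104 x 104 mm, 10 mm deep, its upper edges bevelled 3 mm. The floor is 62 mm above the table with the seat up and 50 mm with the seat down.
- seat (a joint): How far the seat has been pushed down, m: 0 = up, where or near where it starts (its top stands 14 mm above the base), 0.012 = fully home, about flush with the base. Stiff friction slide with no spring: it takes roughly 8 to 14 N to push down and stays where it is left.
- bell_rim (a point): Centre of the lower rim of the aluminium bell, a hollow cap 78 mm across, 66 mm high, that goes over the reamer's neck and cone and bears on its plate. At rest 225 mm above the table; moves straight down 143.5 mm per rad of the arm. It hangs over the seat, so a reamer goes in only from the front, the tool leaning back some 40 degrees, fingers closing along the press's y.
- press_arm (a joint): Angle of the sprung arm, rad: 0 = at rest, up; grows as the handle is pulled down; stop at 1.2. Bell meets a raised seated reamer at about 1.07; reamer and seat are fully home at about 1.15. A damped spring drives it back up; the pull at the handle is 2 to 14 N.
- handle (a point): Middle of the arm's black round handle, a bar 22 mm thick, 112 mm long, parallel to the press's y axis, free to grip from above (the steel arm joins its left end). It circles press_axle at radius 240 mm; at rest it is in front (-x), 10 degrees above the axle's level, 327 mm above the table; pulled, it goes down and then back. At 1.15 rad: 86 mm high, 45 mm in front of the seat's centre.
- press_axle (a point): Point on the arm's hinge axis (parallel to the press's y axis) level with the middle of the handle: in the press's frame x 90, y -165, z 285 mm.
- square_reamer: Loose wooden reamer, 0.15 to 0.31 kg, the one that fits: dark square base plate 100 x 100 x 10 mm, on it a square neck 38 x 38 mm from 10 to 44 mm height (sides parallel to the plate's), then a ribbed cone up to 66 mm. Origin: centre of the underside; z up, x and y along the plate's sides. It can be set in with any of its four sides to the front.
- round_reamer: Loose wooden reamer that does not fit: the same neck and cone on a round base plate 116 mm across. To be left alone. Origin: centre of the underside.
- measuring_cup: Loose steel measuring cup, 84 mm across, 75 mm high, a handle at its +y side reaching about 30 mm out. Origin: centre of the underside.
- bowl: Loose terracotta bowl, 150 mm across, 60 mm high. Origin: centre of the underside. (Beyond it, at the right edge of the table, stands a fixed bin, 220 mm tall, its flap shut.)
- carafe: Loose empty glass carafe, 110 mm across, 200 mm high. Origin: centre of the underside.
- spice_jar: Loose amber jar, 56 mm across, 90 mm high. Origin: centre of the underside.
Not all that is in view belongs to the job. What is shaped like the square_reamer but pink or white is not meant.

How it is judged:
On the way, in this order (a step that is already met when the one before it is completed fails the run):
1. the square reamer lies flat on the floor of the seat, centred within 6 mm, let go, with the arm still up (horizontal distance between square_reamer and seat_floor below 0.006 m and angle between square_reamer's own z axis and vertical below 0.06 rad and z of square_reamer in the frame of seat_floor below 0.0035 m and contact force between the fingers and square_reamer below 0.3 N and value of joint press_arm below 0.3 rad), for 0.2 s.
2. the arm is pulled right down (over 1.05 rad) and the bell has pushed the seat home (over 10.5 mm of 12) (value of joint press_arm above 1.05 rad and value of joint seat above 0.0105 m), for 0.1 s.
3. the arm is back up at its rest (under 0.08 rad) (value of joint press_arm below 0.08 rad), for 0.2 s.
At the end, for the whole second after the job is handed in: The square reamer lies flat (within 0.06 rad) on the floor of the seat (within 3.5 mm), centred within 6 mm and at rest; the seat is pushed down at least 10.5 of 12 mm; the arm is back up within 0.08 rad of its rest (horizontal distance between square_reamer and seat_floor below 0.006 m and angle between square_reamer's own z axis and vertical below 0.06 rad and z of square_reamer in the frame of seat_floor below 0.0035 m and value of joint seat above 0.0105 m and value of joint press_arm below 0.08 rad and linear speed of square_reamer below 0.02 m/s); the robot touches nothing.
It fails at once if the arm flies back up (faster than 1.2 rad/s, about 0.29 m/s at the handle) (velocity of joint press_arm below -1.2 rad/s).
It fails at once if the round reamer is pushed more than 25 mm (distance of round_reamer from where it was at the start of the episode above 0.025 m).
It fails at once if the bowl, measuring cup, carafe or jar is pushed more than 25 mm (distance of any of bowl, measuring_cup, carafe, spice_jar from where it was at the start of the episode above 0.025 m).
It fails at once if the round reamer, bowl, measuring cup, carafe or jar is tipped more than 0.35 rad (angle between any of bowl, measuring_cup, carafe, spice_jar, round_reamer's own z axis and vertical above 0.35 rad).
It also fails if it takes over 72 s, if anything falls off the work surface, if the arm or the gripper's body presses on something with over 40 N, if the wrist force passes 120 N, or if a joint passes its speed limit or range.

### The arm

A 7-joint arm with a two-finger parallel gripper is mounted at the origin on the work surface. World frame = base frame: x ahead of the robot, y to its left, z up, the work surface at z = 0. Lengths are in m, angles in rad, forces in N, time in s.
With the tool pointing down it reaches from about 0.425 to 0.95 m from the base axis. Payload 4.7 kg.
Tool frame: the origin (TCP) lies on the centre line of the jaws, within the pads' length; the fingertips stand robot.nose_length ahead of it and the grasp point (between the pads) lies 8 mm behind it (robot.nose_length is the distance from the TCP to the fingertips, in m); z points along the fingers, y is the line along which they close (so a half turn about z gives the same grasp; the last joint's range is limited). The gripper opens to 85 mm and grips with 20 to 120 N. Pads are 22 mm wide; open, the fingers measure 114 mm over their backs; the gripper's body (76 mm by 85 mm) begins 54 mm behind the grasp point. The pads swing forward as they close: fully open they stand 13 mm farther back than shut.
Start: joints at [1.257, 0.469, -0.049, 1.532, 0.024, 1.141, -0.082], TCP at [0.19, -0.648, 0.242] pointing down, gripper open.
Joint ranges: [-2.59, 2.59], [-0.33, 1.99], [-1.39, 1.29], [0.1, 2.45], [-1.04, 4.18], [0.21, 1.99], [-2.66, 2.66]. Speed limits (rad/s): [2.57, 2.57, 3.14, 3.14, 3.14, 3.14, 3.14].

### API

Orientations are given as [roll, pitch, yaw] about the fixed x, y, z axes, in that order (R = Rz(yaw) Ry(pitch) Rx(roll)).
In Python, from plant import robot gives the robot as it stands. Calls block until the motion is done:
- robot.goto(position, orientation): joint-space move of the TCP to a pose.
- robot.move_straight(position, vel=0.15, attitude=None, contact_N=None): straight line of the TCP; attitude=None keeps the orientation; vel is the mean speed in m/s. With contact_N (N) it stops when the force on the tool has changed by that much, and returns True; else False.
- robot.move_joints(angles): joint-space move.
- robot.grip(opening, strength=None): opening from 0.0 (shut) to 1.0 (fully open); strength is the grip in N (None keeps the last); returns when the fingers have stopped.
- robot.sleep(seconds).
- robot.inverse_kinematics(position, orientation): joint angles nearest the present ones, or None.
- robot.sense(): the state.
- robot.grab_frame(name): name is "scene" or "side" or "wrist"; returns a dict with "image" (384x512x3 uint8, red, green, blue), "range_z" (384x512 float32, m along the optical axis (not along the pixel's ray), 0 where there is no reading), "fx", "fy", "cx", "cy" (pixels), "R" (3x3) and "t" (3): a world point X has camera coordinates R X + t. Camera axes: x right, y down, z forward; pixel columns grow to the right and rows downward; lengths in m; the calibration is good to about 2 mm. The wrist camera is an equidistant fisheye: a pixel r from the principal point sees the ray r / f radians off the axis. A picture is of the moment at which its call begins.
A pose or a line that the arm cannot do raises robot.IKError and nothing moves.
- robot.close_job(): hands the job in; it is judged then, once.
The state is a dict: "t": time; "joint_pos": joint angles; "joint_velocities": joint speeds; "effort": joint torques, N m; "tcp_pos": TCP position; "tcp_rot": TCP orientation; "wrist_force": force on the tool from outside, world axes, zero at the start; "torque": the same for the moment, N m; "opening": opening from 0.0 (shut) to 1.0 (fully open); "gripper_force": force on a finger pad.
Only numpy, scipy, OpenCV 4.12 (cv2) and the standard library are available. Lean on these libraries where they do the work, as an engineer would, in place of code of your own. Each camera call takes 0.05 s, during which the arm holds its last target. There are 200 camera calls.

## Working session

There is one attempt and no reset: what is moved stays moved. The work goes in short steps, each a Python script; the robot and the scene stay as the last script left them, time stands still between calls to the robot, and variables do not carry over. Pictures are saved under pics/ and viewed, at most 13 in all, crops included, and the job is handed in when it is done.

```bash
ls; mkdir -p pics; cat > h.py <<'E'
import numpy as np, cv2
from plant import robot
def save(n):
    f=robot.grab_frame(n); np.savez(f'pics/{n}.npz',**f); cv2.imwrite(f'pics/{n}.png',cv2.cvtColor(f['image'],cv2.COLOR_RGB2BGR)); return f
def cloud(f):
    z=f['range_z']; v,u=np.indices(z.shape)
    P=np.stack([(u-f['cx'])/f['fx']*z,(v-f['cy'])/f['fy']*z,z],-1)
    W=(P-f['t'])@f['R']; W[z==0]=np.nan; return W
E
python3 - <<'E'
from h import *
a=save('scene');b=save('side')
for n,f in(('scene',a),('side',b)): print(n,f['fx'],f['cx'],-f['R'].T@f['t'])
im=np.hstack([cv2.imread('pics/scene.png'),cv2.imread('pics/side.png')])
cv2.imwrite('pics/s1.png',cv2.resize(cv2.imread('pics/scene.png'),(800,600),interpolation=cv2.INTER_CUBIC))
cv2.imwrite('pics/s2.png',cv2.resize(cv2.imread('pics/side.png'),(800,600),interpolation=cv2.INTER_CUBIC))
s=robot.sense();print(s);print(robot.nose_length)
E
```

```text
pics
scene 374.4900833089689 257.4695232256401 [ 1.2407448  -0.6722699   0.95266276]
side 410.4793272439317 251.53405070225213 [0.0563639  0.66089529 1.25568841]
{'t': 0.1, 'joint_pos': array([ 1.25710305,  0.46935891, -0.04856678,  1.53352547,  0.02410209,
        1.14103134, -0.08229358]), 'joint_velocities': array([ 0.00031   , -0.00247001, -0.00061585, -0.00414053, -0.0013824 ,
       -0.00169917,  0.00228957]), 'effort': array([ 1.88391514e-04, -5.11514461e+01, -4.68084728e-02, -2.38390249e+01,
        1.09188477e-02,  4.34711779e-03,  5.72663453e-05]), 'tcp_pos': array([ 0.18950723, -0.64734087,  0.24138828]), 'tcp_rot': array([-3.13985670e+00,  7.48456579e-05,  2.84803437e-01]), 'wrist_force': array([ 0.29240111,  0.17069505, -0.02553608]), 'torque': array([ 0.00176682, -0.03684555, -0.0367505 ]), 'gripper_force': 0.0, 'opening': 1.001814645396472}
0.011
```

View pics/s1.png

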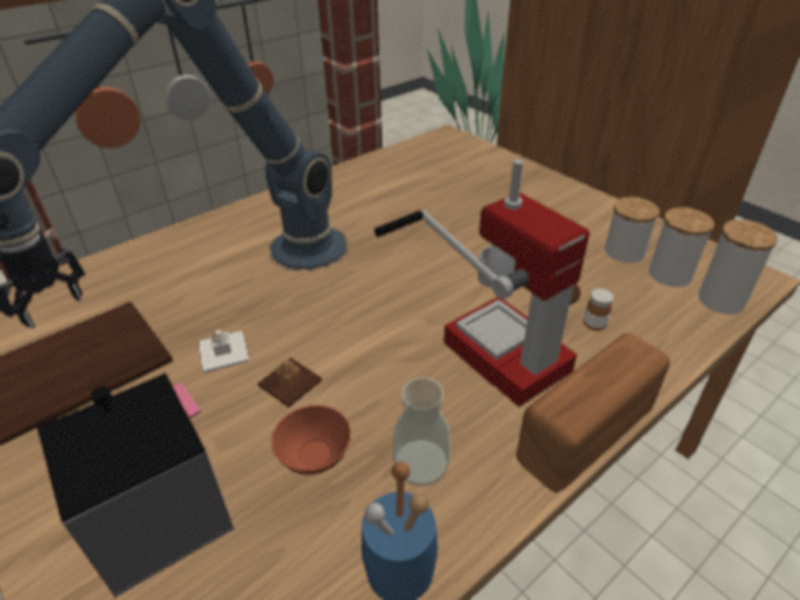

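View pics/s2.png

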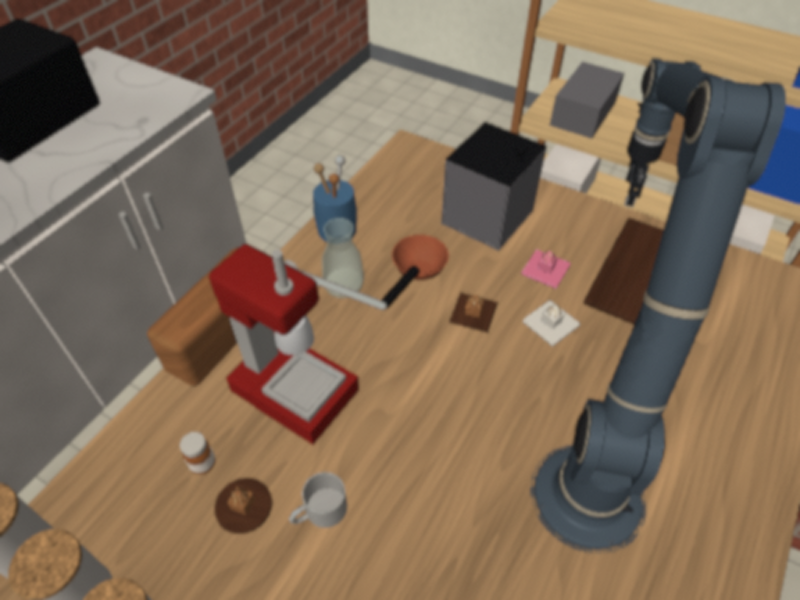

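The scene picture (800x600) shows the raised arm's handle at (400,224). In the side picture these could be taken for the target:
- dark square plate with brown neck at (474,311)
- pink copy at (546,266)
- white copy at (551,320)
- dark round one at (243,503)

I choose the dark square at (474,311). The press seat is at (303,385) in the same picture.

```bash
cat > m.py <<'E'
from h import *
A={n:dict(np.load(f'pics/{n}.npz')) for n in('scene','side')}
C={n:cloud(A[n]) for n in A}
def at(n,x,y): return C[n][int(round(y*.64)),int(round(x*.64))]
p=at('side',462,318); q=at('side',303,385)
print('plate',p,'seat',q,'handle',at('side',400,288),at('scene',400,224))
def sel(n,c,r,z0,z1):
    W=C[n].reshape(-1,3); I=A[n]['image'].reshape(-1,3)
    m=(np.hypot(*(W[:,:2]-c[:2]).T)<r)&(W[:,2]>z0)&(W[:,2]<z1); return W[m],I[m].astype(int)
for n in C:
    for nm,c,r,z0,z1 in(('plate',p,.09,.005,.016),('neck',p,.07,.025,.06),('seat',q,.13,.066,.08),('base',q,.2,.045,.0795),):
        W,I=sel(n,c,r,z0,z1)
        if len(W)<5: print(n,nm,len(W));continue
        rc=cv2.minAreaRect(W[:,:2].astype(np.float32)*1000); print(n,nm,len(W),np.round(rc[0],1),np.round(rc[1],1),round(rc[2],1),'z',np.median(W[:,2]).round(4))
    print('z table',n,np.nanmedian(C[n][np.abs(C[n][...,2])<.02][:,2]))
f=cv2.imread('pics/side.png')
cv2.imwrite('pics/c.png',np.hstack([cv2.resize(f[170:230,265:345],(400,300),interpolation=2),cv2.resize(f[215:285,140:233],(400,300),interpolation=2)]))
E
python3 m.py
```

```text
plate [ 0.42522485 -0.27829922  0.00729438] seat [0.6276041  0.10558252 0.06128722] handle [ 0.46713618 -0.04156983  0.33222757] [ 0.48385677 -0.05467264  0.3327232 ]
scene plate 466 [ 441.1 -303.9] [156.3 116.4] 22.9 z 0.0092
scene neck 138 [ 418.  -316.9] [36.7 37.8] 11.2 z 0.0434
scene seat 286 [656.9 100.5] [133.1 188.1] 87.2 z 0.0683
scene base 2166 [666.4  99. ] [175.3 248.8] 86.2 z 0.0581
z table scene -0.0004977146747035194
side plate 363 [ 421. -282.] [160.2 161.4] 35.8 z 0.009
side neck 93 [ 412.8 -311.3] [37.9 41.9] 11.5 z 0.0433
side seat 407 [656.6 101.8] [132.2 190.8] 86.4 z 0.0687
side base 2567 [665.1 101.2] [174.4 248.1] 86.6 z 0.0587
z table side -0.00035831031034088627
```

View pics/c.png

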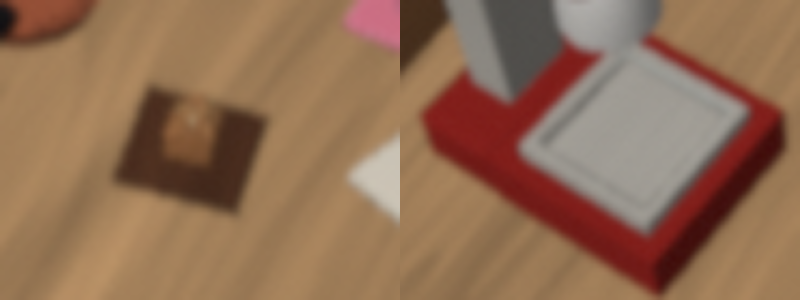

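The crop confirms the choice: a dark square plate with a brown square neck in its left half, centred near (190,150). The steel seat's recess is at (640,135) in the right half. Next I refine both fits and check IK.

```bash
cat >> h.py <<'E'
from scipy.spatial.transform import Rotation as Ro
def ori(yaw,lean,flip=0):
    r=Ro.from_euler('xyz',[np.pi,-lean,yaw])
    if flip: r=r*Ro.from_euler('z',np.pi)
    return r.as_euler('xyz')
def axis(o): return Ro.from_euler('xyz',o).as_matrix()[:,2]
def tcp(g,o): return np.asarray(g)+.008*axis(o)   # grasp point -> TCP
E
cat > m2.py <<'E'
from m import *
print('----')
from scipy.optimize import minimize
def fit(P,sx,sy,x0):   # rectangle of known size covering the points: penalise points outside + interior balance
    def cost(v):
        c,s=np.cos(v[2]),np.sin(v[2]); d=P-v[:2]; a=np.abs(d[:,0]*c+d[:,1]*s)-sx/2; b=np.abs(-d[:,0]*s+d[:,1]*c)-sy/2
        return np.sum(np.clip(a,0,.01)**1+np.clip(b,0,.01)**1)
    return minimize(cost,x0,method='Nelder-Mead',options=dict(xatol=1e-5,fatol=1e-7,initial_simplex=np.array(x0)+np.array([[0,0,0],[.01,0,0],[0,.01,0],[0,0,.1]]))).x
pc=np.array([.415,-.314,0])
for n in C:
    W,I=sel(n,pc,.085,.003,.016); m=I.sum(1)<190; P=W[m,:2]
    # add neck/cone footprint
    rc=cv2.minAreaRect(P.astype(np.float32)*1000)
    print(n,'plate',m.sum(),np.round(rc[0],1),np.round(rc[1],1),round(rc[2],1),fit(P,.1,.1,[.415,-.314,.2]).round(4))
    W,I=sel(n,pc,.05,.02,.07); print(' neck top',np.mean([W[W[:,2]>.04][:,:2].max(0),W[W[:,2]>.04][:,:2].min(0)],0).round(4))
    W,I=sel(n,q,.2,.05,.064); m=(I[:,0]>2*I[:,1])&(I[:,0]>60); rc=cv2.minAreaRect(W[m,:2].astype(np.float32)*1000)
    print(n,'base red',m.sum(),np.round(rc[0],1),np.round(rc[1],1),round(rc[2],1),fit(W[m,:2],.245,.17,[.665,.1,-.06]).round(4))
    W,I=sel(n,[.628,.1025,0],.1,.069,.08); m=(I[:,0]<1.3*I[:,1]); rc=cv2.minAreaRect(W[m,:2].astype(np.float32)*1000)
    print(n,'seat',m.sum(),np.round(rc[0],1),np.round(rc[1],1),round(rc[2],1),fit(W[m,:2],.13,.13,[.628,.1025,-.06]).round(4), W[m,2].mean())
E
python3 m2.py | sed -n '/----/,$p'
python3 - <<'E'
from h import *
for nm,g,y0 in(('reamer',[.415,-.313,.035],.2),('reamerUp',[.415,-.313,.2],.2),('seat',[.628,.1025,.097],-.063),('front',[.45,.112,.15],-.063),('hi',[.45,-.1,.5],-.063),('hiR',[.45,-.25,.4],-.063)):
  for k in range(4 if 'reamer' in nm else 1):
    for fl in(0,1):
      for L in(40,):
        y=y0+k*np.pi/2; o=ori(y,np.radians(L),fl); j=robot.inverse_kinematics(tcp(g,o),o)
        print(nm,k,fl,L,None if j is None else np.round(j,2))
E
```

```text
----
scene plate 425 [ 419.1 -316.1] [96.9 96.8] 10.4 [ 0.4177 -0.3156  0.2067]
 neck top [ 0.4187 -0.3153]
scene base red 810 [668.4  96.8] [168.8 244.5] 87.1 [ 0.668   0.0967 -0.0556]
scene seat 78 [630.5  99.8] [128.6 131.5] 84.7 [ 0.6308  0.0998 -0.081 ] 0.07005311521150566
side plate 298 [ 412.5 -310.4] [95.8 96.6] 14.9 [ 0.4131 -0.3104  0.2694]
 neck top [ 0.4131 -0.3126]
side base red 966 [664.  101.6] [173.6 245.9] 86.6 [ 0.6637  0.1028 -0.061 ]
side seat 147 [627.1 104.7] [130.4 130.4] 87.1 [ 0.6269  0.1048 -0.0514] 0.0707937530288481
reamer 0 0 40 [ 1.76  0.96 -1.16  2.27  1.5   0.21 -1.84]
reamer 0 1 40 [ 1.76  0.96 -1.16  2.27  1.5   0.21  1.3 ]
reamer 1 0 40 [ 1.12  0.85 -0.53  1.7  -0.05  1.22  0.88]
reamer 1 1 40 [ 0.69  0.79  0.11  1.73 -0.46  1.29 -1.87]
reamer 2 0 40 [ 0.82  0.89 -0.67  1.73  0.73  1.5   1.57]
reamer 2 1 40 [ 0.4   0.77 -0.04  1.75  0.4   1.26 -1.26]
reamer 3 0 40 [-0.17  0.62  0.5   2.38  1.83  0.36  1.75]
reamer 3 1 40 [-0.01  0.58  0.29  2.37  1.76  0.48 -1.29]
reamerUp 0 0 40 [ 1.32  0.26 -0.5   2.2  -1.    0.57  0.32]
reamerUp 0 1 40 [ 1.91  0.55 -1.29  2.18 -0.11  0.36  2.65]
reamerUp 1 0 40 [ 1.15  0.64 -0.56  1.63 -0.15  1.47  0.84]
reamerUp 1 1 40 [ 0.65  0.57  0.17  1.67 -0.43  1.55 -1.97]
reamerUp 2 0 40 [ 0.88  0.68 -0.75  1.66  0.62  1.71  1.7 ]
reamerUp 2 1 40 [ 0.42  0.55 -0.07  1.69  0.38  1.53 -1.16]
reamerUp 3 0 40 [ 1.22  0.42 -1.17  2.22  1.35  1.08  2.54]
reamerUp 3 1 40 [ 0.58  0.21 -0.39  2.25  1.19  0.78 -0.52]
seat 0 0 40 [-0.45  0.46  0.13  2.22  2.32  0.28  2.03]
seat 0 1 40 [ 0.43  0.7  -0.99  2.17  1.91  0.79 -0.42]
front 0 0 40 None
front 0 1 40 None
hi 0 0 40 None
hi 0 1 40 None
hiR 0 0 40 [ 1.12 -0.14 -0.44  2.06 -0.69  0.71 -0.55]
hiR 0 1 40 [ 0.51 -0.15  0.09  2.09 -0.54  0.66  2.45]
```

```bash
cat >> h.py <<'E'
RE=np.array([.4155,-.3133]); RY=.236; PO=np.array([.6285,.1019]); PY=-.058; L=np.radians(40)
oR=ori(RY-np.pi/2,L,1); oP=ori(PY,L,1)
def press(x,y,z): return np.array([PO[0]+x*np.cos(PY)-y*np.sin(PY),PO[1]+x*np.sin(PY)+y*np.cos(PY),z])
E
python3 - <<'E'
from h import *
f=dict(np.load('pics/side.npz'));C=cloud(f)
for n,x,y in(('bowl',420,256),('white',551,325),('cup',325,500),('jar',195,452),('carafe',342,275),('round',225,510)): print(n,C[int(y*.64),int(x*.64)].round(3))
g=np.array([*RE,.036]); a=axis(oR)
robot.goto(tcp(g-a*.12,oR),oR)
s=robot.sense();print(s['t'],s['joint_pos'].round(2),s['tcp_pos'],tcp(g-a*.12,oR))
f=save('wrist');cv2.imwrite('pics/w1.png',cv2.resize(cv2.imread('pics/wrist.png'),(800,600),interpolation=2));print(f['fx'],f['cx'],f['cy'])
E
```

```text
bowl [ 0.624 -0.409  0.017]
white [ 0.229 -0.361  0.019]
cup [0.454 0.281 0.001]
jar [0.707 0.36  0.093]
carafe [ 0.723 -0.189  0.088]
round [0.614 0.402 0.007]
1.8333 [ 0.38  0.31 -0.38  2.39  1.35  0.81 -0.89] [ 0.3989592  -0.24418461  0.12211906] [ 0.39866711 -0.24330334  0.12179698]
297.3186396354542 253.09100823469396 187.75723279008056
```

View pics/w1.png

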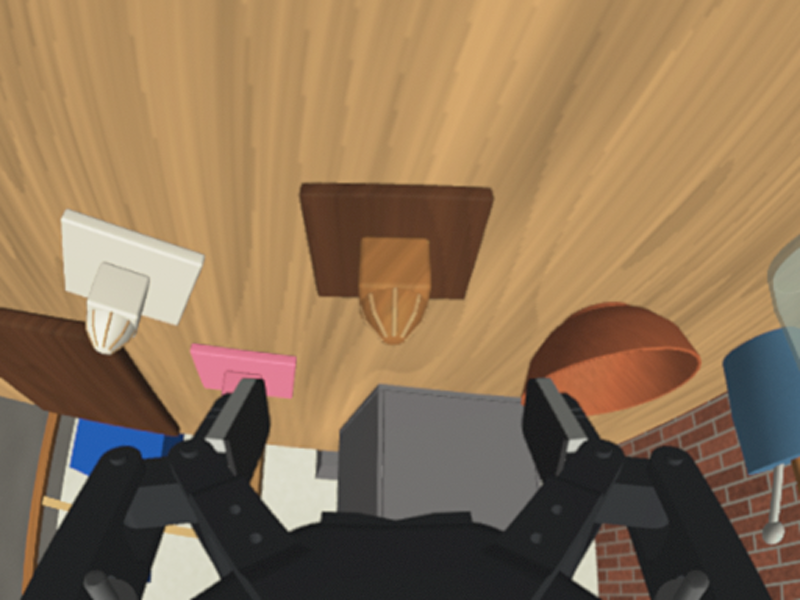

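The wrist picture shows the dark square plate squarely ahead. Its near corners are (302,187) and (492,190), its far corners (318,296) and (465,298), and the neck is between the open fingers. I'll refine the pose from these.

```bash
cat >> h.py <<'E'
def wray(f,px,z):   # pixel in 800x600 view -> world at height z (equidistant)
    d=(np.array(px)*.64+.64*.5-.5-[f['cx'],f['cy']])/f['fx']; r=np.hypot(*d); v=np.array([*(d/r*np.sin(r)),np.cos(r)])
    v=f['R'].T@v; c=-f['R'].T@f['t']; return c+v*(z-c[2])/v[2]
E
python3 - <<'E'
from h import *
f=dict(np.load('pics/wrist.npz')); print(-f['R'].T@f['t'])
P=[wray(f,p,z) for p,z in(((301,184),.0),((492,188),.0),((465,298.5),.01),((319,296.5),.01))]
P=np.array(P);print(P.round(4)); c=P.mean(0);print(c,[np.linalg.norm(P[i]-P[(i+1)%4]).round(4) for i in range(4)])
e=P[1]-P[0]; e2=P[2]-P[3]; print(np.arctan2(e[1],e[0]),np.arctan2(e2[1],e2[0]))
N=[wray(f,p,.044) for p in((360,284),(430,284))]; print('neck',np.array(N))
E
```

```text
[ 0.36532098 -0.10128302  0.17093108]
[[ 0.357  -0.2767  0.    ]
 [ 0.4547 -0.2565  0.    ]
 [ 0.4734 -0.3503  0.01  ]
 [ 0.377  -0.3705  0.01  ]]
[ 0.41554219 -0.31351163  0.005     ] [np.float64(0.0997), np.float64(0.0962), np.float64(0.0985), np.float64(0.0964)]
0.2040112370226079 0.20603514863045358
neck [[ 0.39375511 -0.29657595  0.044     ]
 [ 0.42812884 -0.28843575  0.044     ]]
```

```bash
sed -i 's/^RE=.*RY=.236;/RE=np.array([.4155,-.3135]); RY=.205;/' h.py
python3 - <<'E'
from h import *
g=np.array([*RE,.036]); a=axis(oR)
robot.goto(tcp(g-a*.09,oR),oR)
c=robot.move_straight(tcp(g,oR),vel=.08,contact_N=8); print('contact',c,robot.sense()['tcp_pos']-tcp(g,oR))
robot.grip(0,60); s=robot.sense(); print(s['t'],s['opening'],s['gripper_force'],s['wrist_force'])
robot.move_straight(tcp(g+[0,0,.12],oR),vel=.12)
s=robot.sense(); print(s['t'],s['opening'],s['joint_pos'].round(2),s['tcp_pos'])
f=save('wrist');cv2.imwrite('pics/w2.png',cv2.resize(cv2.imread('pics/wrist.png'),(800,600),interpolation=2))
for nm,gp in(('pre.12',press(0,0,.1)-axis(oP)*.12),('pre.2',press(0,0,.1)-axis(oP)*.2),('seat',press(0,0,.1)),('pre.15',press(0,0,.1)-axis(oP)*.15)):
    j=robot.inverse_kinematics(tcp(gp,oP),oP); print(nm,gp.round(3),None if j is None else j.round(2))
E
```

```text
contact False [0.00021648 0.000292   0.00030243]
3.9083 0.4360780001925924 60.26483774185181 [-2.32626604  1.99213625  5.14431219]
5.0583 0.4318887961467762 [ 0.49  0.29 -0.29  2.29  1.32  0.74 -0.68] [ 0.41606295 -0.31835934  0.14913278]
pre.12 [0.551 0.106 0.192] [ 0.06  0.22 -0.53  2.28  1.55  0.41 -0.32]
pre.2 [0.5   0.109 0.253] [ 0.15  0.02 -0.63  2.3   1.08  0.4   0.1 ]
seat [0.628 0.102 0.1  ] [ 0.04  0.5  -0.46  2.19  1.98  0.48 -0.65]
pre.15 [0.532 0.107 0.215] [ 0.09  0.15 -0.56  2.3   1.39  0.4  -0.18]
```

View pics/w2.png

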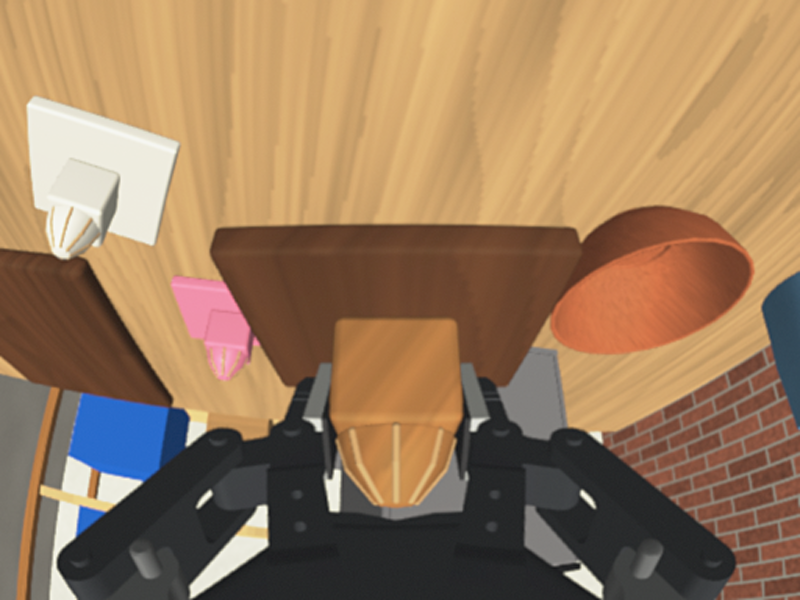

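The reamer is held squarely: neck between the pads, plate edge level from (212,230) to (580,230). Next I check its offset in the hand and test carry waypoints.

```bash
python3 - <<'E'
from h import *
f=dict(np.load('pics/wrist.npz'))
P=np.array([wray(f,p,z) for p,z in(((211,231),.12),((581,231),.12),((334,319),.154),((458,319),.154))]).round(4);print(P)
d=np.array([np.cos(RY-np.pi/2),np.sin(RY-np.pi/2)]); n=np.array([-d[1],d[0]])
for p in P: print('along',(p[:2]-RE)@d,'side',(p[:2]-RE)@n)
for az,r,z,yw in[(a,r,z,y) for (a,y) in((-.65,-1.0),(-.3,-.5),(-.1,-.2),(.2,0)) for r in(.40,.45,.5) for z in(.45,.5)]+[(a,r,z,y) for (a,y) in((-.4,-.6),(-.1,-.2),(.2,0)) for r in(.34,.37) for z in(.2,.3)]:
  ok=[]
  for l in(0,20,40):
    o=ori(yw,np.radians(l),1); j=robot.inverse_kinematics(tcp([r*np.cos(az),r*np.sin(az),z],o),o)
    if j is not None: ok.append((l,j.round(2).tolist()))
  print(az,r,z,ok)
E
```

```text
[[ 0.3558 -0.2765  0.12  ]
 [ 0.4558 -0.2556  0.12  ]
 [ 0.3912 -0.2564  0.154 ]
 [ 0.4154 -0.2513  0.154 ]]
along -0.04837821587353691 side -0.050917955859337644
along -0.048483874459516796 side 0.05124269623462271
along -0.06085106420174983 side -0.012167497093261136
along -0.06091794995310367 side 0.012563971247625254
-0.65 0.4 0.45 [(0, [0.75, -0.11, -0.18, 1.79, -0.02, 1.46, 1.14]), (20, [0.63, -0.28, -0.16, 1.96, 0.14, 1.16, 1.0])]
-0.65 0.4 0.5 [(0, [0.73, -0.12, -0.16, 1.69, -0.02, 1.57, 1.14]), (20, [0.63, -0.28, -0.15, 1.85, 0.14, 1.27, 1.02])]
-0.65 0.45 0.45 [(0, [0.78, -0.02, -0.22, 1.71, -0.0, 1.45, 1.13]), (20, [0.68, -0.18, -0.19, 1.89, 0.15, 1.13, 1.01]), (40, [0.62, -0.31, -0.24, 2.09, 0.44, 0.82, 0.73])]
-0.65 0.45 0.5 [(0, [0.76, -0.02, -0.2, 1.6, -0.0, 1.56, 1.13]), (20, [0.67, -0.19, -0.18, 1.79, 0.14, 1.24, 1.03]), (40, [0.61, -0.33, -0.22, 1.99, 0.4, 0.93, 0.8])]
-0.65 0.5 0.45 [(0, [0.8, 0.08, -0.26, 1.61, 0.02, 1.46, 1.12]), (20, [0.72, -0.09, -0.23, 1.81, 0.17, 1.12, 1.01]), (40, [0.64, -0.22, -0.24, 2.02, 0.47, 0.79, 0.72])]
-0.65 0.5 0.5 [(0, [0.78, 0.07,
[... 3028 characters left out ...]
 [0.43, -0.14, -0.4, 2.15, -0.06, 1.13, 1.44])]
-0.1 0.37 0.2 [(0, [0.54, 0.06, -0.56, 2.23, 0.04, 0.86, 1.32]), (20, [0.11, -0.12, -0.18, 2.44, 0.15, 0.49, 1.18])]
-0.1 0.37 0.3 [(0, [0.47, -0.08, -0.45, 2.09, -0.04, 1.12, 1.41]), (20, [0.07, -0.27, -0.12, 2.29, 0.08, 0.78, 1.27])]
0.2 0.34 0.2 [(0, [0.26, -0.0, -0.57, 2.28, -0.0, 0.86, 1.26])]
0.2 0.34 0.3 [(0, [0.22, -0.14, -0.48, 2.14, -0.07, 1.13, 1.35]), (20, [-0.31, -0.33, -0.11, 2.33, 0.14, 0.83, 1.08])]
0.2 0.37 0.2 [(0, [0.29, 0.06, -0.62, 2.23, 0.05, 0.86, 1.22]), (20, [0.03, -0.11, -0.41, 2.43, 0.18, 0.5, 1.04])]
0.2 0.37 0.3 [(0, [0.25, -0.08, -0.52, 2.09, -0.04, 1.12, 1.32]), (20, [-0.11, -0.26, -0.25, 2.28, 0.08, 0.79, 1.17])]
```

```bash
python3 - <<'E'
from h import *
for az,y in((-.65,-1.),(-.3,-.5),(-.1,-.2),(.2,PY)):
    o=ori(y,L,1); robot.goto(tcp([.5*np.cos(az),.5*np.sin(az),.47],o),o)
robot.goto(tcp(press(0,0,.1)-axis(oP)*.2,oP),oP)
s=robot.sense(); print(s['t'],s['opening'],s['joint_pos'].round(2),s['wrist_force'])
f=save('wrist');cv2.imwrite('pics/w3.png',cv2.resize(cv2.imread('pics/wrist.png'),(800,600),interpolation=2))
f=save('side')
E
```

```text
9.25 0.43356732479429494 [ 0.76  0.1  -1.26  2.28  1.18  0.46  0.04] [ 0.3326911  -1.21860892 -1.96312774]
```

View pics/w3.png

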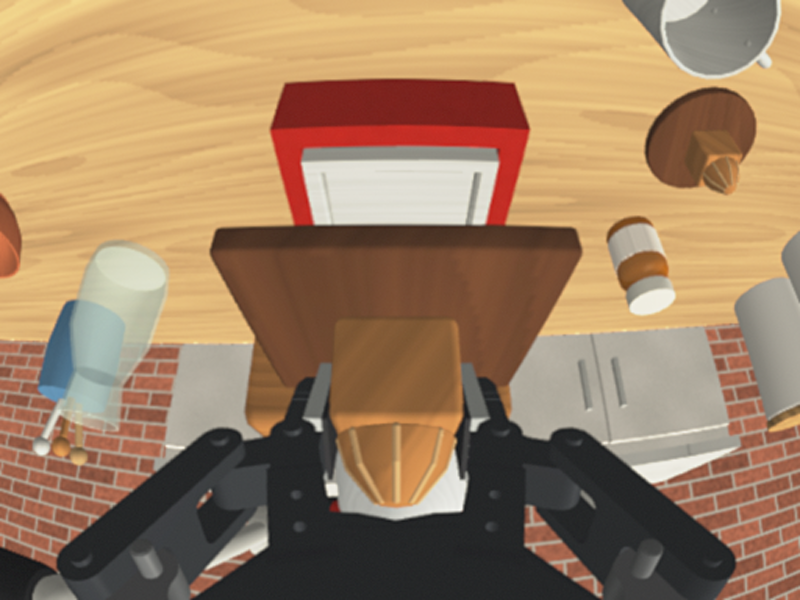

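The red base's front top corners are at (272,129) and (528,129) and its bottom corners at (285,84) and (514,84). The seat's front top edge runs from (302,160) to (499,160). I'll compare these with the press estimate.

```bash
python3 - <<'E'
from h import *
f=dict(np.load('pics/wrist.npz'))
c,s=np.cos(PY),np.sin(PY)
for n,p,z in(('bt -85,+85',(272,129),.058),('bt -85,-85',(528,129),.058),('bb +85',(285,83),0),('bb -85',(514,83),0),('st -65,65',(302,160),.072),('st -65,-65',(499,160),.072),('rec -52,52',None,0)):
    if p is None: continue
    w=wray(f,p,z); d=w[:2]-PO; print(n,w.round(4),'press',(d@[c,s]).round(4),(d@[-s,c]).round(4))
# edge crop
im=cv2.imread('pics/wrist.png')[50:150,165:348]; cv2.imwrite('pics/c3.png',cv2.resize(im,(800,437),interpolation=2))
E
```

```text
bt -85,+85 [0.5391 0.0263 0.058 ] press -0.0848 -0.0807
bt -85,-85 [0.5486 0.1924 0.058 ] press -0.085 0.0857
bb +85 [0.5401 0.0247 0.    ] press -0.0838 -0.0822
bb -85 [0.5497 0.1938 0.    ] press -0.084 0.0872
st -65,65 [0.5565 0.045  0.072 ] press -0.0686 -0.061
st -65,-65 [0.5638 0.1723 0.072 ] press -0.0687 0.0665
```

View pics/c3.png

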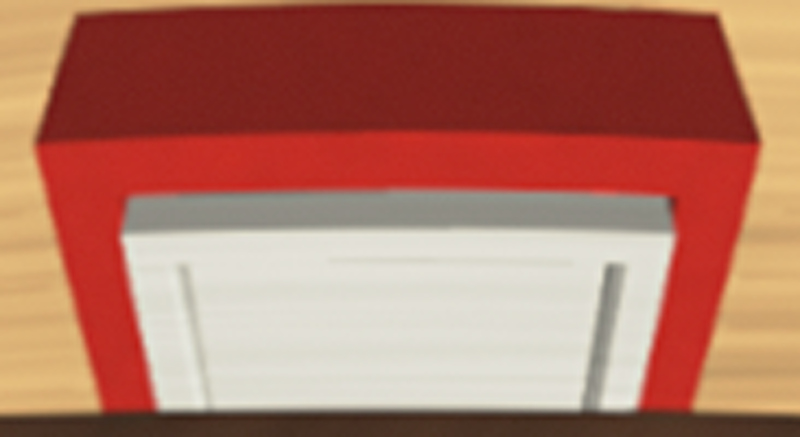

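```bash
sed -i 's/PO=np.array(\[.6285,.1019\])/PO=np.array([.62865,.1044])/' h.py
python3 - <<'E'
from h import *
t=press(-.002,0,.118)
robot.move_straight(tcp(t-axis(oP)*.09,oP),vel=.15)
robot.move_straight(tcp(t,oP),vel=.1)
print(robot.sense()['wrist_force'],robot.sense()['t'])
t[2]=.0965
c=robot.move_straight(tcp(t,oP),vel=.02,contact_N=6)
s=robot.sense(); print(c,s['t'],s['tcp_pos']-tcp(t,oP),s['wrist_force'],s['torque'],s['joint_pos'].round(2))
f=save('wrist');f2=save('side')
a=cv2.imread('pics/wrist.png')[60:300,100:420];b=cv2.imread('pics/side.png')[150:310,130:343]
cv2.imwrite('pics/c4.png',np.hstack([cv2.resize(a,(400,300)),cv2.resize(b,(400,300))]))
E
```

```text
[-0.18828548  0.09753141 -1.6134427 ] 11.1833
False 12.4083 [9.99848696e-05 3.01815276e-05 1.67607383e-04] [ 0.24184324  0.43195368 -1.47303898] [0.04613798 0.88938479 0.02567715] [ 0.41  0.68 -0.97  2.18  1.91  0.78 -0.43]
```

View pics/c4.png

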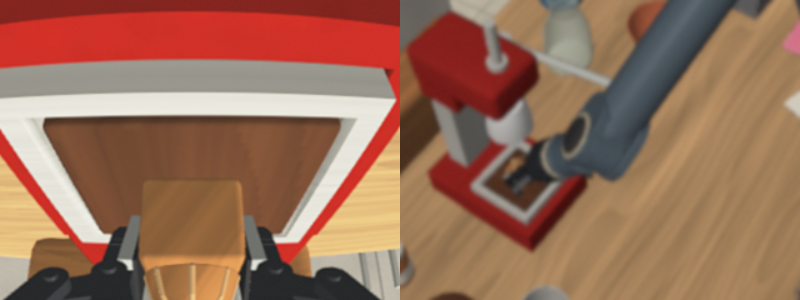

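The plate is inside the recess, with its edges showing all round (left crop, from (45,118) to (340,120)), and there is no contact yet. I'll lower it until it touches, then release.

```bash
python3 - <<'E'
from h import *
t=press(-.002,0,.088)
c=robot.move_straight(tcp(t,oP),vel=.01,contact_N=4)
s=robot.sense(); print(c,s['t'],s['tcp_pos']-tcp(t,oP),s['wrist_force'],s['torque'])
robot.grip(.62); robot.sleep(.2); s=robot.sense(); print(s['t'],s['opening'],s['gripper_force'],s['wrist_force'])
f=save('wrist');cv2.imwrite('pics/c5.png',cv2.resize(cv2.imread('pics/wrist.png')[60:300,100:420],(800,600),interpolation=2))
E
```

```text
True 12.8667 [ 1.87417552e-04 -5.29702883e-06  7.45982903e-03] [-1.14773245  0.33364618  5.27738588] [ 0.01153975  0.26847318 -0.07524093]
13.3667 0.6166884945848216 0.0 [-0.07126818 -1.00058281 -0.61392817]
```

View pics/c5.png

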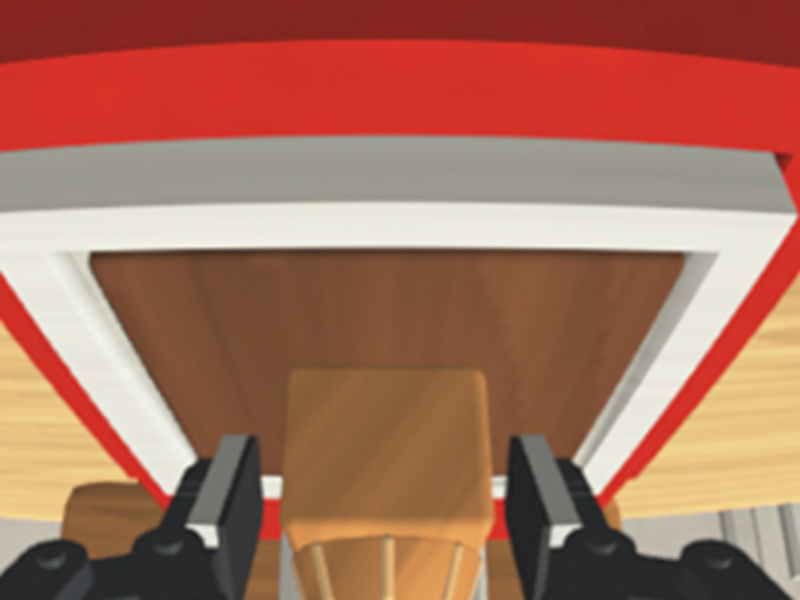

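Landed flat and centred: the plate (90,255)–(685,255) fills the recess, and the fingers are clear of the neck. Next I back out and go to the handle.

```bash
cat >> h.py <<'E'
def hand(th,dy=-.17): 
    a=np.radians(10)-th; return press(.09-.24*np.cos(a),dy,.285+.24*np.sin(a))
E
python3 - <<'E'
from h import *
t=press(-.002,0,.0955)
robot.move_straight(tcp(t-axis(oP)*.2,oP),vel=.2)
o=ori(PY,np.radians(20),1); robot.goto(tcp(press(-.18,.02,.43),o),o)
s=robot.sense(); print(s['t'],s['wrist_force'],s['joint_pos'].round(2))
for sg in(1,-1):
    od=ori(PY+sg*np.pi/2,0)
    for th in(0,.3,.6,.9,1.16):
        for z in(0,):
            j=robot.inverse_kinematics(tcp(hand(th),od),od); print(sg,th,hand(th).round(3),None if j is None else j.round(2))
f=save('side');C=cloud(f);W=C.reshape(-1,3);I=f['image'].reshape(-1,3).astype(int)
h=hand(0,-.165); m=(np.linalg.norm(W-h,axis=1)<.09)&(I.sum(1)<150)
print('handle',h,m.sum(),np.median(W[m],0),W[m].min(0),W[m].max(0))
p=press(0,0,0); m=(np.hypot(W[:,0]-p[0],W[:,1]-p[1])<.07)&(W[:,2]>.05)&(W[:,2]<.09)&(I.sum(1)<230)&(I[:,0]<2.3*I[:,1])
print('plate',m.sum(),np.median(W[m],0),cv2.minAreaRect(W[m,:2].astype(np.float32)*1000),p)
E
```

```text
15.775 [-0.77286638 -0.8608946  -0.65009175] [ 0.3  -0.14 -0.67  1.88  0.07  1.06  1.11]
1 0 [ 0.473 -0.057  0.327] [ 0.61  0.12 -0.63  1.85  0.08  1.19 -0.1 ]
1 0.3 [ 0.471 -0.057  0.255] [ 0.61  0.19 -0.65  1.96  0.13  1.04 -0.16]
1 0.6 [ 0.49  -0.058  0.186] [ 0.6   0.32 -0.68  2.    0.25  0.91 -0.27]
1 0.9 [ 0.529 -0.06   0.126] [ 0.56  0.48 -0.67  1.96  0.39  0.83 -0.39]
1 1.16 [ 0.576 -0.063  0.085] [ 0.49  0.59 -0.62  1.88  0.46  0.81 -0.43]
-1 0 [ 0.473 -0.057  0.327] None
-1 0.3 [ 0.471 -0.057  0.255] [ 1.11  0.44 -1.36  1.94  0.47  1.15  2.65]
-1 0.6 [ 0.49  -0.058  0.186] [ 0.89  0.46 -1.08  1.98  0.48  0.99  2.65]
-1 0.9 [ 0.529 -0.06   0.126] [ 0.75  0.57 -0.94  1.95  0.58  0.92  2.59]
-1 1.16 [ 0.576 -0.063  0.085] [ 0.83  0.86 -1.18  1.87  0.91  1.09  2.36]
handle [ 0.4729776  -0.05183878  0.32667556] 35 [ 0.4628313  -0.08347335  0.33310974] [ 0.45900701 -0.10075015  0.32573287] [ 0.46894709 -0.05203326  0.33766155]
plate 493 [0.61169667 0.11750108 0.06874459] ((625.8609619140625, 105.80010986328125), (96.17350006103516, 98.1694107055664), 86.57787322998047) [0.62865 0.1044  0.     ]
```

```bash
python3 - <<'E'
from h import *
od=ori(PY+np.pi/2,0)
robot.grip(.9)
robot.goto(tcp(hand(0)+[0,0,.1],od),od)
c=robot.move_straight(tcp(hand(0),od),vel=.1,contact_N=6); s=robot.sense(); print('contact',c,s['t'],s['wrist_force'])
robot.grip(0,80); s=robot.sense(); print(s['t'],s['opening'],s['opening']*.085,s['wrist_force'])
for th in np.linspace(0,1.02,13)[1:]:
    robot.move_straight(tcp(hand(th),od),vel=.08); s=robot.sense(); print(round(th,2),s['wrist_force'].round(1),s['torque'].round(2))
    if np.linalg.norm(s['wrist_force'])>60: break
print(s['t'],s['opening'])
f=save('side');cv2.imwrite('pics/c6.png',cv2.resize(f['image'][130:310,110:350,::-1],(800,600),interpolation=2))
E
```

```text
contact False 18.4167 [-0.07350983 -0.26105005 -0.14434078]
18.975 0.23170134747429189 0.019694614535314812 [-2.9997249   0.29940599  2.07769974]
0.08 [-4.2 -0.2  4.6] [-0.02  0.29 -0.01]
0.17 [-1.5 -0.5  1.2] [-0.01  0.42 -0.01]
0.26 [-4.6  0.2  2.5] [-0.01  0.55  0.02]
0.34 [-7.4 -0.2  4.7] [0.03 0.64 0.  ]
0.43 [-4.6  0.5  0.8] [ 0.08  1.26 -0.03]
0.51 [-7.   0.4  0.7] [0.11 1.36 0.04]
0.6 [-10.   -0.5   2.4] [ 0.07  1.35 -0.  ]
0.68 [-11.3   1.    2.7] [ 0.14  1.39 -0.01]
0.76 [-14.2   0.8   2. ] [ 0.1   1.44 -0.01]
0.85 [-9.2  2.7 -3.1] [0.26 2.13 0.07]
0.94 [-12.4   1.1  -3.4] [0.34 2.32 0.02]
1.02 [-14.    2.4  -6. ] [ 0.37  2.43 -0.  ]
23.875 0.23037875742801175
```

View pics/c6.png

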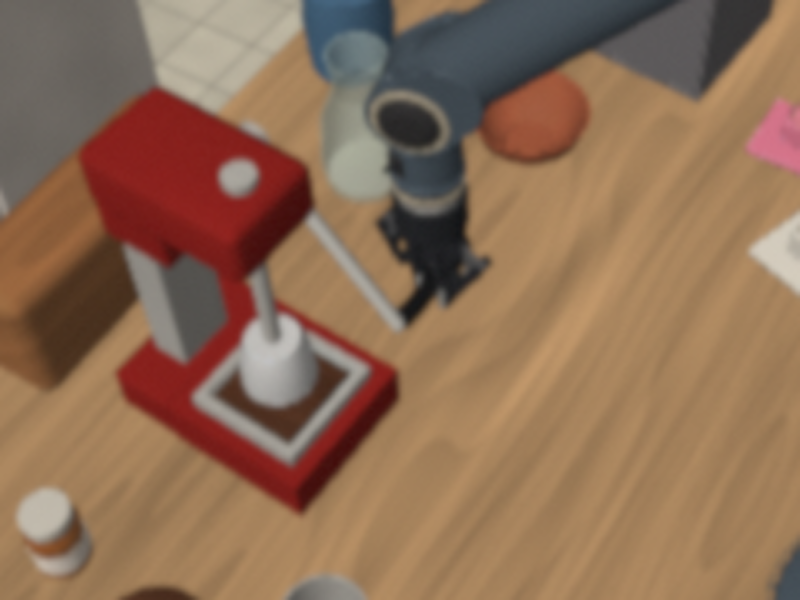

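The bell (280,365) is over the cone, just above the plate, and the gripper holds the handle at (430,285). I press on in small steps, watching the force.

```bash
python3 - <<'E'
from h import *
od=ori(PY+np.pi/2,0)
for th in(1.06,1.09,1.11,1.13,1.145,1.155,1.165,1.175,1.185,1.195):
    robot.move_straight(tcp(hand(th),od),vel=.04); robot.sleep(.1); s=robot.sense(); w=s['wrist_force']
    a=np.radians(10)-th; d=press(-np.sin(a),0,0)-press(0,0,0); d[2]=-np.cos(a); F=-w@d
    print(th,w.round(1),F.round(1),(s['tcp_pos']-tcp(hand(th),od)).round(4))
    if F>42: break
print(s['t'])
f=save('side');f2=save('scene');a=f['image'][180:290,130:277,::-1]
b=f2['image'][170:280,270:417,::-1]
cv2.imwrite('pics/c7.png',np.hstack([cv2.resize(a,(400,300),interpolation=2),cv2.resize(b,(400,300),interpolation=2)]))
for n in('side','scene'):
    f=dict(np.load(f'pics/{n}.npz'));W=cloud(f).reshape(-1,3);d=W[:,:2]-PO;c,s_=np.cos(PY),np.sin(PY);x=d@[c,s_];y=d@[-s_,c]
    r=(np.maximum(abs(x),abs(y))<.062)&(np.maximum(abs(x),abs(y))>.056)&(W[:,2]<.09); b=(abs(y)<.08)&(abs(y)>.072)&(abs(x)<.08)&(W[:,2]>.04)
    p=(np.maximum(abs(x),abs(y))<.045)&(W[:,2]<.09)&(np.hypot(x,y)>.045)
    print(n,'rim',np.nanmedian(W[r,2]),'base',np.nanmedian(W[b,2]),'plate',np.nanmedian(W[p,2]))
E
```

```text
1.06 [-18.6   2.2  -4.4] 11.7 [-0.0079  0.0004 -0.0033]
1.09 [-14.5   2.6  -9.2] 6.0 [-0.0085  0.0005 -0.0041]
1.11 [-15.8   1.9  -7.5] 8.4 [-0.0088  0.0005 -0.0041]
1.13 [-18.5   2.9  -7.8] 10.7 [-0.0091  0.0005 -0.0041]
1.145 [-20.5   2.2  -4.4] 14.5 [-0.0096  0.0005 -0.0039]
1.155 [-17.9   2.6  -5.9] 11.7 [-0.0105  0.0006 -0.0044]
1.165 [-18.4   2.8  -5.1] 12.7 [-0.0105  0.0005 -0.0045]
1.175 [-20.1   2.2  -6.1] 13.7 [-0.0106  0.0006 -0.0046]
1.185 [-20.5   2.9  -5.5] 14.6 [-0.0107  0.0006 -0.0046]
1.195 [-22.4   2.7  -5.8] 16.2 [-0.0109  0.0006 -0.0046]
27.6833
side rim 0.060476870429026754 base 0.05720518967412011 plate 0.060255463409210404
scene rim 0.06002259049357806 base 0.05734816833010433 plate 0.060076294602973826
```

View pics/c7.png

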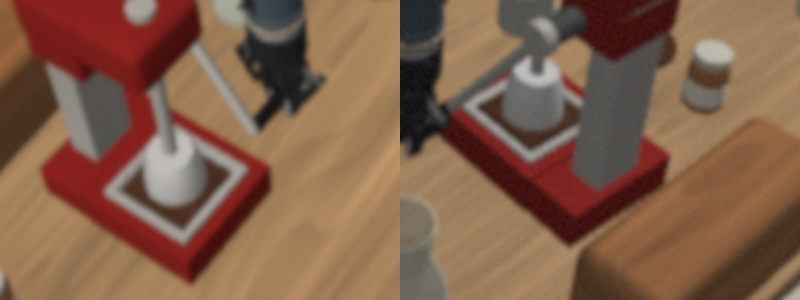

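The bell (175,170, left) bears on the plate and the rim is nearly flush. Forces are still modest, so I push a bit further until it clearly bottoms.

```bash
python3 - <<'E'
from h import *
od=ori(PY+np.pi/2,0)
for th in(1.205,1.215,1.225,1.235,1.245,1.255,1.265):
    robot.move_straight(tcp(hand(th),od),vel=.04); robot.sleep(.1); s=robot.sense(); w=s['wrist_force']
    a=np.radians(10)-th; d=press(-np.sin(a),0,0)-press(0,0,0); d[2]=-np.cos(a); F=-w@d
    print(th,w.round(1),F.round(1),(s['tcp_pos']-tcp(hand(th),od)).round(4))
    if F>35: break
robot.sleep(.3);print(s['t'])
R=[]
for k in range(3):
  for n in('side','scene'):
    f=robot.grab_frame(n);W=cloud(f).reshape(-1,3);d=W[:,:2]-PO;c,s_=np.cos(PY),np.sin(PY);x=d@[c,s_];y=d@[-s_,c]
    r=(np.maximum(abs(x),abs(y))<.062)&(np.maximum(abs(x),abs(y))>.056)&(W[:,2]<.09); b=(abs(y)<.08)&(abs(y)>.072)&(abs(x)<.08)&(W[:,2]>.04)
    print(n,'rim',np.nanmedian(W[r,2]),'base',np.nanmedian(W[b,2]))
E
```

```text
1.205 [-24.3   2.7  -1. ] 20.5 [-0.0118  0.0006 -0.0043]
1.215 [-31.6   2.7  11. ] 32.9 [-0.0136  0.0007 -0.0032]
1.225 [-34.6   3.5  17.8] 39.0 [-0.0158  0.0008 -0.0029]
28.8333
side rim 0.05954885128237837 base 0.05750928727123079
scene rim 0.0592029432644432 base 0.05704968444447053
side rim 0.059162613055451986 base 0.058020232069861434
scene rim 0.059173898013272726 base 0.05683372790869107
side rim 0.059531156836379495 base 0.05720791652898128
scene rim 0.05912616703199866 base 0.0568258050254708
```

It has bottomed: the force rises sharply and the rim is 2 mm above the base, as specified. Now I ease it back up.

```bash
python3 - <<'E'
from h import *
od=ori(PY+np.pi/2,0)
for th in np.r_[1.2,1.17,np.linspace(1.13,0,17)]:
    robot.move_straight(tcp(hand(th),od),vel=.05); s=robot.sense()
    if np.linalg.norm(s['wrist_force'])>50: print('!',th,s['wrist_force']); break
print(s['t'],s['opening'],s['wrist_force'],s['tcp_pos']-tcp(hand(0),od))
f=save('side');W=cloud(f).reshape(-1,3);I=f['image'].reshape(-1,3).astype(int)
cv2.imwrite('pics/c8.png',cv2.resize(f['image'][100:310,110:390,::-1],(800,600),interpolation=2))
p=press(0,0,0);m=(np.hypot(W[:,0]-p[0]+.04,W[:,1]-p[1])<.06)&(W[:,2]>.15)&(W[:,2]<.3)&(I.min(1)>90); print('bell lowest pts',np.percentile(W[m,2],[1,5,10]) if m.any() else None)
E
```

```text
38.2 0.23102470431517513 [-7.91163277  0.41449941 -5.31387581] [-5.88409530e-05  5.73857724e-07  7.47626526e-04]
bell lowest pts [0.22587494 0.22895424 0.23298308]
```

View pics/c8.png

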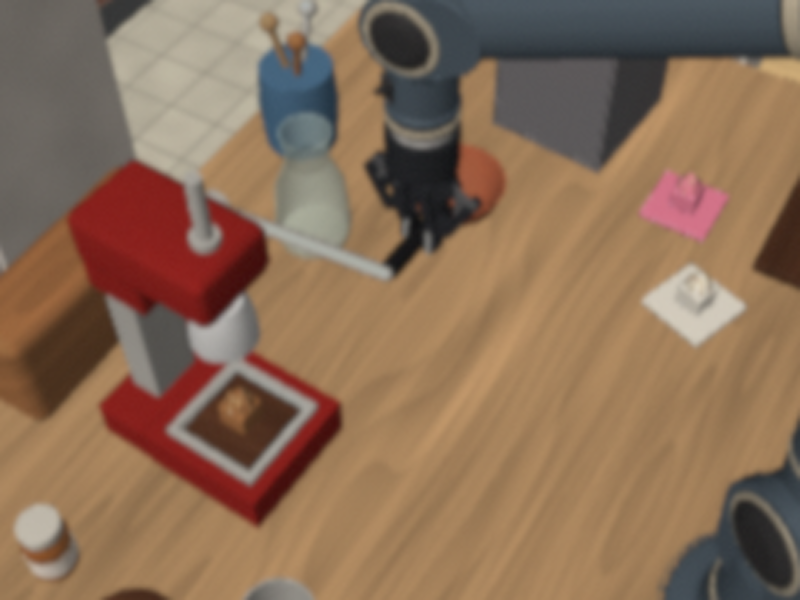

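The arm is at rest (the bell's lower edge measures 0.226 m), and the reamer sits flat in the lowered seat at (243,415). I'll let go, retreat, check the numbers and hand in.

```bash
python3 - <<'E'
from h import *
od=ori(PY+np.pi/2,0)
robot.grip(.6);robot.grip(.9)
robot.move_straight(tcp(hand(0)+[0,0,.12],od),vel=.1); robot.sleep(.5)
for n in('side','scene'):
    f=robot.grab_frame(n);W=cloud(f).reshape(-1,3);I=f['image'].reshape(-1,3).astype(int);d=W[:,:2]-PO;c,s_=np.cos(PY),np.sin(PY);x=d@[c,s_];y=d@[-s_,c]
    q=np.maximum(abs(x),abs(y)); med=lambda m:np.nanmedian(W[m,2]).round(4)
    print(n,'rim',med((q<.062)&(q>.056)&(W[:,2]<.09)),'base',med((abs(y)<.08)&(abs(y)>.072)&(abs(x)<.08)&(W[:,2]>.04)),'plate',med((q<.045)&(q>.028)&(W[:,2]<.09)))
    h=hand(0,-.165); m=(abs(x+.146)<.05)&(abs(y+.165)<.05)&(W[:,2]>.25)&(W[:,2]<.37)&(I.sum(1)<150); print('handle top z',np.percentile(W[m,2],[50,95]) if m.any() else None)
s=robot.sense();print(s['t'],s['wrist_force'])
print(robot.close_job())
E
```

```text
side rim 0.0591 base 0.0578 plate 0.0593
handle top z [0.33521162 0.33874467]
scene rim 0.059 base 0.0572 plate 0.0592
handle top z [0.33273586 0.33732185]
40.9833 [ 0.06554862 -0.70446801 -0.10079356]
the job is handed in; nothing more can be done
None
```

The job is handed in at about 41 s: the square reamer lies flat in the seat, which is pushed home (rim about 2 mm above the base), and the arm was eased back to its rest and released; no verdict came back on handing in.

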